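Isolate the kitchen exhaust fan and show the service plaque

TASK

The exhaust fan is to be cleaned. First put the wooden ulekan that lies in the way of the isolator's lever back into the stone cobek, then turn the lever a quarter turn anticlockwise until it snaps home at off, and last flip the service plaque's flap right over so that its barred-ring face lies up, lowering it by hand rather than letting it drop. Let go of everything and leave the cobek, the timer knob and the other things where they are.

Things in the scene. Friction and masses are not known exactly. Their poses are not given: they have to be found in the camera images.
- isolator: bench isolator: round grey face plate, 90 mm across and 8 mm thick, fixed to the bench. Origin on the lever's upright turning axis, at bench level; axes level, z up. The lever points along its -x when on, along its -y when off
- isolator_lever (a joint): the isolator's one-armed black lever: 0 = on, 1.571 = off (a quarter turn anticlockwise seen from above). A spring detent holds it at either end and snaps it the rest of the way once past the middle; peak torque about 0.4 N m. The bar is 16 mm wide, 26 mm high (24 to 50 mm above the bench) and reaches 105 mm from the axis; the hub is 44 mm across and 46 mm high
- lever_grip (a point): point inside the lever's bar, 80 mm from the axis and 40 mm above the bench; it turns with the lever, its -x points outward along the bar
- plaque: base of the service plaque: wooden board 130 x 90 x 10 mm (x, y, z) fixed to the bench, origin under its centre. The flap's hinge runs along its y axis, through x = 0, 42 mm above the bench
- plaque_flap (a joint): aluminium flap of the plaque: 0 = lying toward the base's -x side, plain face up; 1.571 = upright; 3.142 = right over, lying toward the +x side, the face with a raised barred ring up. Plate 70 mm wide, 8 mm thick, 8 to 60 mm from the hinge, with a wire bail beyond it. Swings freely and falls to either side
- flap_rod (a point): middle of the steel bail's crossbar (rod, 10 mm diameter, parallel to the hinge, 96 mm from it; y along it), 42 mm above the bench when the flap lies flat. Bail arms of 8 mm wire join its ends to the plate; the opening inside the bail is 31 mm from plate to rod by 56 mm
- ulekan: ulekan: wooden pestle lying on the bench in the path of the isolator's lever, 120 mm long, 110 g: thick straight head, 32 mm diameter, from x = -61 to +8 mm, then a thinner handle, 22 mm diameter, bending to end at x = 48, y = 20 mm. Origin on the bench under its middle; x along it from head to handle, z up
- ulekan_grip (a point): centre of the ulekan's thick head, at its centre of mass, 16 mm above the bench when it lies there
- cobek: cobek: round stone mortar, 176 mm across the rim, 46 mm high, 1.6 kg, origin under its centre. Its hollow is 150 mm wide at the rim, narrowing to about 115 mm at the flat inner floor 16 mm above the bench
- cobek_in (a point): centre of the cobek's inner floor, 16 mm above the bench
- timer (a joint): small white kitchen timer knob on the bench, must not be turned: 0 as found, grows clockwise
- timer_grip (a point): centre of the timer knob's grip (knob 40 mm across)
- teaspoon: steel teaspoon, 135 mm long, lying flat; origin under its middle; a bystander
- clay_bowl: small clay bowl, 104 mm across, 42 mm high; origin under its middle; a bystander
- jar: glass jar with a lid, 68 mm across, 110 mm high; origin under its middle; a bystander
- tin: closed tin can, 64 mm across, 85 mm high; origin under its middle; a bystander
- cup: open steel drinking cup, 68 mm across, 85 mm high; origin under its middle; a bystander
- salt_pot: small white salt pot, 52 mm across, 48 mm high; origin under its middle; a bystander
There are look-alikes about, which are no part of the job. There is more than one size of the ulekan; the one meant has the size given above. What is shaped like the isolator but purple is not meant.

How it is judged:
By the outcome, as a careful person would: the job done as asked, in the order asked, and still so for the second after the job is handed in, with the robot touching nothing.
It also fails if it takes over 67 s, if anything falls off the work surface, if the arm or the gripper's body presses on something with over 40 N, if the wrist force passes 120 N, or if a joint passes its speed limit or range.

ROBOT

A 6-joint arm with a two-finger parallel gripper is mounted at the origin on the work surface. World frame = base frame: x ahead of the robot, y to its left, z up, the work surface at z = 0. Lengths are in m, angles in rad, forces in N, time in s.
With the tool pointing down it reaches from about 0.25 to 0.725 m from the base axis. Payload 4 kg.
Tool frame: the origin (TCP) lies at the very end of the fingers, on their centre line; the grasp point (between the pads) lies 19 mm behind it; y points along the fingers, z is the direction in which the jaws open and shut, and the axes are right-handed (so a half turn about y gives the same grasp; the last joint's range is limited). The gripper opens to 85 mm and grips with 20 to 120 N. Pads are 22 mm wide; open, the fingers measure 114 mm over their backs; the gripper's body (76 mm by 85 mm) begins 54 mm behind the grasp point. The pads swing forward as they close: fully open they stand 13 mm farther back than shut.
Start: joints at [-1.14, 0.241, 0.005, 1.335, 0, 1.571], TCP at [0.209, -0.454, 0.231] pointing down, gripper open.
Joint ranges: [-2.72, 2.72], [-1.05, 1.87], [-1.09, 1.28], [-1.99, 2.15], [-1.42, 1.44], [-3.14, 3.14]. Speed limits (rad/s): [2.79, 2.79, 3.14, 3.14, 3.14, 3.14].

INTERFACE

Orientations are given as a unit quaternion [x, y, z, w].
In Python, from workcell import bot gives the robot as it stands. The module is installed in compiled form; this text tells all that it offers.
- The arm moves only by the tool move_arm, never from a script. Its argument "increments" is a list of rows, each an object with "grip": the closure, from 0 (fully open) to 1 (shut); "linear": the shift along the tool's x, y, z scaled (see below), a list of three; "twist": the turn about the tool's y scaled (see below). A call has exactly 5 rows; each row shifts and turns the pose as measured when the row begins, along the tool's axes as they then stand; what a row does not reach is not made up. The controller multiplies each number of a shift by 0.2 m and each number of a turn by 2 rad. A row lasts 1/10 s, in which the tool goes at most 50 mm and 8.59 degrees, less where a joint would pass 70% of its speed; a pose out of reach is approached as far as the arm can. A call with a number of a shift or a turn outside -1 to 1 is refused whole. A call with a gripper value outside its range is refused whole. The fingers move at their own pace and stop on an object; the grip force is fixed at half the most. Time passes only in rows, so rows that do not move let the fingers close, or fill a call up. It gives the time, the measured TCP pose, the force and the opening at its end, in the units of the state.
- bot.get_obs(): the state, without advancing time (a new reading comes with each control period).
- bot.camera(name): name is "side" or "top"; returns (picture, depth): 400x640x3 uint8, blue, green, red; 400x640 float32, m along the optical axis (not along the pixel's ray), 0 where there is no reading.
- bot.camera_params(name): a dict with "camera_matrix" (3x3 intrinsics, pixels), "rvec" (rotation vector, rad) and "tvec" (3), from world to camera coordinates, as OpenCV has them. Camera axes: x right, y down, z forward; pixel columns grow to the right and rows downward; lengths in m; the calibration is good to about 2 mm. A picture is of the moment at which its call begins. camera_params takes no time and is no camera call.
- bot.job_done(): hands the job in, once; it reports no verdict.
The state is a dict: "clock": time; "joint_pos": joint angles; "joint_vel": joint speeds; "tau": joint torques, N m; "eef_pos": TCP position; "tool_rot": TCP orientation; "ft_force": force on the tool from outside, world axes, zero at the start; "ft_torque": the same for the moment, N m; "grip_width": finger opening in m.
Only numpy, scipy, OpenCV 4.12 (cv2) and the standard library are available. Lean on these libraries where they do the work, as an engineer would, in place of code of your own. Each camera call takes 0.05 s, during which the arm holds its last target. There are 200 camera calls.

## Working session

There is one attempt and no reset: what is moved stays moved. The work goes in short steps, Python scripts to look and compute and a tool call to move; the robot and the scene stay as the last step left them, time stands still between calls to the robot, and variables do not carry over. Pictures are saved under pics/ and viewed, about 8 in all and at most 12, crops included, and the job is handed in when it is done.

Besides the shell and the picture viewer there is one more tool, called after "Call:" as name(argument=value, ...), one argument or row to a line, values as JSON. move_arm: Moves the arm, as the interface text tells. Its arguments: {"type":"object","properties":{"increments":{"type":"array"}},"required":["increments"]}

```bash
mkdir -p pics; cat > h.py <<'E'
import numpy as np, cv2
from workcell import bot
from scipy.spatial.transform import Rotation as R
def cam(n):
    p,d=bot.camera(n); c=bot.camera_params(n)
    K=np.array(c["camera_matrix"]);Rm=cv2.Rodrigues(np.array(c["rvec"],float))[0];t=np.array(c["tvec"],float).ravel()
    v,u=np.mgrid[:400,:640]
    P=np.stack([(u-K[0,2])/K[0,0]*d,(v-K[1,2])/K[1,1]*d,d],-1)
    W=(P-t)@Rm; W[d==0]=np.nan
    return p,W
def st():
    o=bot.get_obs(); r=R.from_quat(o["tool_rot"]).as_matrix()
    print("t",o["clock"],"p",np.round(o["eef_pos"],4),"x",r[:,0].round(3),"y",r[:,1].round(3),"z",r[:,2].round(3),"F",np.round(o["ft_force"],1),"w",o["grip_width"],"q",np.round(o["joint_pos"],3))
    return o,r
E
python3 - <<'E'
from h import *
st()
for n in("top","side"):
    p,W=cam(n); cv2.imwrite(f"pics/{n}0.png",p); np.save(f"{n}0.npy",W)
    c=bot.camera_params(n); Rm=cv2.Rodrigues(np.array(c["rvec"],float))[0]; print(n,-Rm.T@np.array(c["tvec"]).ravel(), np.array(c["camera_matrix"])[0])
    for uv in[(200,320),(100,100),(100,540),(300,100),(300,540)]: print(uv,W[uv].round(3))
E
```

```text
t 0.0 p [ 0.2085 -0.4538  0.2304] x [-0.909 -0.418  0.   ] y [-0.001  0.002 -1.   ] z [ 0.418 -0.909 -0.002] F [-0.2  0.7 -0.5] w 0.08563841477991398 q [-1.14   0.241  0.004  1.335 -0.     1.571]
top [ 0.28163699 -0.00993809  1.25298803] [392.1045515    0.         316.82313655]
(200, 320) [ 0.526 -0.023  0.019]
(100, 100) [0.752 0.59  0.242]
(100, 540) [ 1.26 -1.23 -0.75]
(300, 100) [ 0.201  0.655 -0.004]
(300, 540) [ 0.245 -0.458  0.455]
side [0.00983638 0.54595039 0.73190203] [363.74020284   0.         328.94558141]
(200, 320) [0.558 0.013 0.047]
(100, 100) [1.639 0.214 0.031]
(100, 540) [0.119 0.045 0.52 ]
(300, 100) [0.614 0.57  0.094]
(300, 540) [-0.006  0.06   0.218]
```

View pics/top0.png

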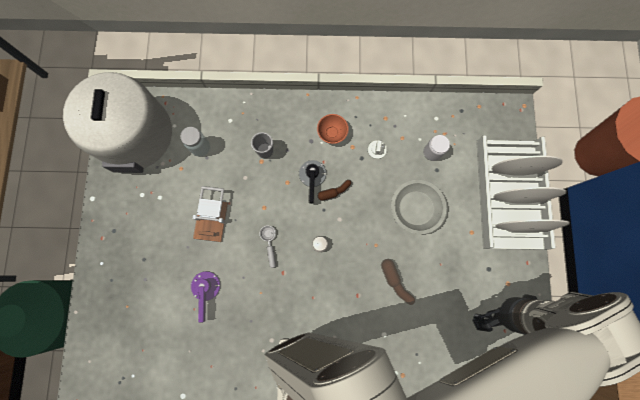

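View pics/side0.png

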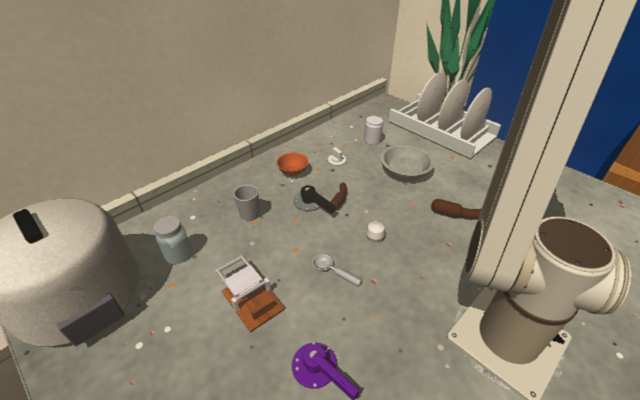

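The top picture shows two isolators: black at (312,172), lever down to (312,200), and purple at (204,285), which I reject. There are two ulekans: (335,190) beside the black lever, and (397,281), which is a larger look-alike. The cobek is at (420,207). The plaque is at (210,213), with its flap lying toward the top of the image. Next I measure and check in one crop.

```bash
cat > m.py <<'E'
from h import *
T=np.load("top0.npy");S=np.load("side0.npy");p=cv2.imread("pics/top0.png");ps=cv2.imread("pics/side0.png")
a=cv2.resize(p[150:255,185:355],None,fx=4.6,fy=4.6,interpolation=cv2.INTER_CUBIC)
b=cv2.resize(ps[170:335,210:375],None,fx=2.92,fy=2.92,interpolation=cv2.INTER_CUBIC)[:, :]
cv2.imwrite("pics/crop1.png",a[:600,:800])
cv2.imwrite("pics/crop2.png",cv2.resize(ps[170:335,210:400],None,fx=3.6,fy=3.6,interpolation=cv2.INTER_CUBIC))
for nm,I,W in(("top",p,T),("side",ps,S)):
    hsv=cv2.cvtColor(I,cv2.COLOR_BGR2HSV); x,y,z=W[...,0],W[...,1],W[...,2]
    # bench level
    print(nm,"bench z",np.nanmedian(z[(x>.3)&(x<.7)&(y>-.3)&(y<.3)]))
    brown=(hsv[...,0]<14)&(hsv[...,1]>90)&(hsv[...,2]<150)&(z>.006)&(z<.06)
    n,l,s,c=cv2.connectedComponentsWithStats(brown.astype(np.uint8))
    for i in range(1,n):
        if s[i,4]>25:
            q=W[l==i]; xy=q[:,:2]; m=xy.mean(0); e,v=np.linalg.eigh(np.cov((xy-m).T)); pr=(xy-m)@v[:,1]
            print("brown",s[i],m.round(3),"ax",v[:,1].round(2),"ext",pr.min().round(3),pr.max().round(3),"zmax",q[:,2].max().round(3))
    dark=(I.max(-1)<75)&(z>.03)&(z<.06)&(x>.45)&(x<.7)&(abs(y)<.15)
    q=W[dark]; print("lever",len(q),q.min(0).round(3),q.max(0).round(3)); m=q[:,:2].mean(0);e,v=np.linalg.eigh(np.cov((q[:,:2]-m).T));print(m.round(3),v[:,1])
    if nm=="top":
        for r in range(150,206,3): print(r,[tuple(W[r,u].round(3)) for u in (306,312,318)])
    g=(z>.034)&(z<.06)&(x>.4)&(x<.66)&(y<-.15)&(y>-.42)
    q=W[g][:,:2]; (cx,cy),rr=cv2.minEnclosingCircle(q.astype(np.float32)); print("cobek",cx,cy,rr,len(q))
E
python3 m.py
```

```text
top bench z 0.0002465979104556695
brown [318 115  28  27 272] [ 0.77  -0.043] ax [-1.    0.01] ext -0.038 0.053 zmax 0.044
brown [318 180  33  20 256] [ 0.554 -0.065] ax [-0.45  0.89] ext -0.064 0.053 zmax 0.038
brown [221 202   6  17  41] [0.493 0.287] ax [-1.    0.09] ext -0.023 0.029 zmax 0.014
brown [198 220  19  21 141] [0.422 0.332] ax [-0.97  0.24] ext -0.034 0.03 zmax 0.04
brown [217 221   7  15  41] [0.431 0.293] ax [-1.  -0.1] ext -0.024 0.023 zmax 0.016
lever 269 [ 0.513 -0.073  0.03 ] [0.691 0.148 0.059]
[0.59  0.012] [-0.80321377 -0.59569089]
150 [(np.float64(0.697), np.float64(0.026), np.float64(0.006)), (np.float64(0.699), np.float64(0.006), np.float64(-0.0)), (np.float64(0.7), np.float64(-0.014), np.float64(-0.001))]
153 [(np.float64(0.687), np.float64(0.026), np.float64(0.004)), (np.float64(0.689), np.float64(0.006), np.float64(-0.0)), (np.float64(0.688), np.float64(-0.014), np.float64(0.005))]
156 [(np.float64(0.678), np.float64(0.026), np.float64(0.001)), (np.float64(0.677), np.float64(0.006), np.float64(0.003)), (np.float64(0.679), np.float64(-0.014), np.float64(-
[... 2863 characters left out ...]
t64(-0.001)), (np.float64(0.517), np.float64(-0.017), np.float64(-0.004))]
cobek 0.5072432160377502 -0.3309791088104248 0.08830002695322037 875
side bench z -0.0005198882256313838
brown [277 156  30  20 164] [ 0.756 -0.036] ax [-1.    0.04] ext -0.052 0.046 zmax 0.042
brown [331 183  15  26 188] [ 0.549 -0.058] ax [-0.48  0.88] ext -0.065 0.046 zmax 0.033
brown [432 199  49  20 534] [ 0.278 -0.244] ax [-0.85 -0.52] ext -0.061 0.073 zmax 0.043
brown [ 236  285   48   47 1009] [0.427 0.327] ax [-1.    0.09] ext -0.047 0.038 zmax 0.038
lever 345 [ 0.512 -0.015  0.03 ] [0.673 0.15  0.058]
[0.575 0.014] [-0.97242731 -0.2332062 ]
cobek 0.5064316987991333 -0.3297496438026428 0.08868691325187683 609
```

View pics/crop1.png

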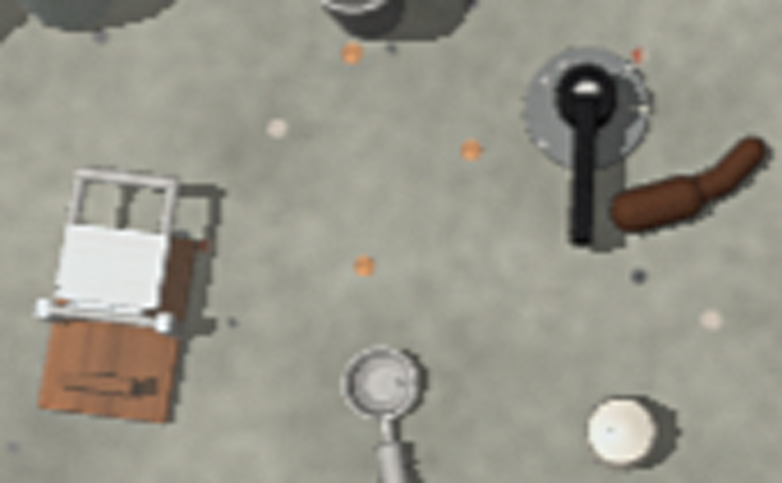

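View pics/crop2.png

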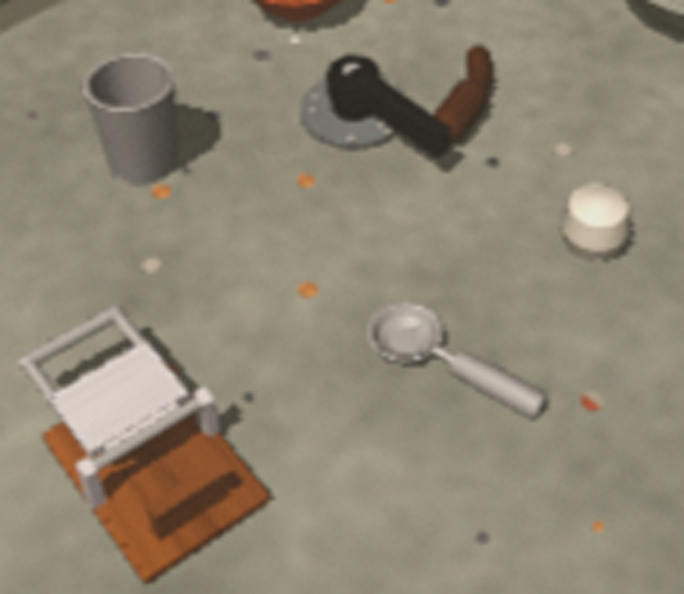

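```bash
cat >> h.py <<'E'
def go(tx,ty,tz,jaw=None,n=5):
    """print per-row command toward target in tool axes (n rows); jaw = world yaw (deg) of jaw axis, mod 180"""
    o,r=st(); d=r.T@(np.array([tx,ty,tz])-o["eef_pos"]); L=np.linalg.norm(d)
    tw=0
    if jaw is not None:
        cur=np.arctan2(r[1,2],r[0,2]); a=(np.deg2rad(jaw)-cur+np.pi/2)%np.pi-np.pi/2; tw=-a
    print("total units lin",(d/.2).round(3),"tw",round(tw/2,4),"min rows",round(max(L/.05,abs(tw)/.15),2))
E
python3 - <<'E'
from h import *
T=np.load("top0.npy");S=np.load("side0.npy");p=cv2.imread("pics/top0.png");ps=cv2.imread("pics/side0.png")
c=bot.camera_params("top");K=np.array(c["camera_matrix"]);Rm=cv2.Rodrigues(np.array(c["rvec"],float))[0];t=np.array(c["tvec"]).ravel()
def ray(u,v,z):
    C=-Rm.T@t; d=Rm.T@np.linalg.inv(K)@[u,v,1]; return (C+d*(z-C[2])/d[2])[:2].round(4)
cr=lambda a,b,z: ray(185+a/4.6-.5,150+b/4.6-.5,z)
for nm,a,b,z in[("headend",612,214,.016),("headC",657,204,.018),("neck",703,190,.016),("hend",765,143,.014),("hingeL",42,308,.045),("hingeR",163,322,.045),("rodL",80,172,.042),("rodR",177,182,.042),("baseBL",38,408,.01),("baseBR",168,422,.01),("hub",587,97,.046),("tip",581,245,.05)]: print(nm,cr(a,b,z))
for nm,I,W in(("top",p,T),("side",ps,S)):
    x,y,z=W[...,0],W[...,1],W[...,2]
    f=(z>.028)&(z<.058)&(x>.36)&(x<.6)&(y>.2)&(y<.42)&(I.min(-1)>95)
    q=W[f]; print(nm,"flap",len(q)); r=cv2.minAreaRect(q[:,:2].astype(np.float32)); print(r, cv2.boxPoints(r).round(3).tolist())
    w=(z>.004)&(z<.06)&(x>.36)&(x<.6)&(y>.2)&(y<.42); q=W[w]
    print("x>.53 rod pts"); k=q[q[:,0]>.535]; print(len(k),k.mean(0).round(3),k.min(0).round(3),k.max(0).round(3))
# side: head points
hsv=cv2.cvtColor(ps,cv2.COLOR_BGR2HSV)
go(.548,-.052,.15,15)
E
```

```text
headend [ 0.5394 -0.0146]
headC [ 0.5467 -0.0459]
neck [ 0.5577 -0.0782]
hend [ 0.593  -0.1219]
hingeL [0.4615 0.3698]
hingeR [0.4534 0.2875]
rodL [0.5568 0.3518]
rodR [0.551  0.2848]
baseBL [0.3971 0.3783]
baseBR [0.389  0.2883]
hub [0.6155 0.0042]
tip [0.5104 0.0062]
top flap 605
((0.5043407082557678, 0.3234536051750183), (0.09043413400650024, 0.10697781294584274), 83.88957214355469) [[0.44600000977516174, 0.2840000092983246], [0.5529999732971191, 0.27300000190734863], [0.5619999766349792, 0.3630000054836273], [0.4560000002384186, 0.37400001287460327]]
x>.53 rod pts
160 [0.558 0.318 0.029] [0.536 0.208 0.004] [0.598 0.417 0.051]
side flap 1035
((0.5026493668556213, 0.324318528175354), (0.09022846817970276, 0.10724712908267975), 84.1122817993164) [[0.4449999928474426, 0.2849999964237213], [0.5509999990463257, 0.27399998903274536], [0.5609999895095825, 0.36399999260902405], [0.45399999618530273, 0.375]]
x>.53 rod pts
155 [0.549 0.322 0.044] [0.535 0.26  0.006] [0.598 0.357 0.049]
t 0.1 p [ 0.2085 -0.4538  0.2305] x [-0.909 -0.418  0.   ] y [-0.001  0.002 -1.   ] z [ 0.418 -0.909 -0.002] F [ 0.1 -0.4 -0. ] w 0.08529651173932128 q [-1.14   0.241  0.004  1.335 -0.     1.571]
total units lin [-2.381  0.405 -1.116] tw -0.7009 min rows 10.64
```

Call:
move_arm(
  increments=[
    {"grip": 0.25, "linear": [0, 0, 0], "twist": -0.075},
    {"grip": 0.25, "linear": [0, 0, 0], "twist": -0.075},
    {"grip": 0.25, "linear": [0, 0, 0], "twist": -0.075},
    {"grip": 0.25, "linear": [0, 0, 0], "twist": -0.075},
    {"grip": 0.25, "linear": [0, 0, 0], "twist": -0.075},
  ],
)

```text
clock: 0.6
eef_pos: [0.2077, -0.452, 0.2277]
tool_rot: [-0.395, 0.589, -0.583, 0.396]
ft_force: [0.5, -0.3, -0.6]
grip_width: 0.0637
```

Call:
move_arm(
  increments=[
    {"grip": 0.25, "linear": [0, 0, 0], "twist": -0.075},
    {"grip": 0.25, "linear": [0, 0, 0], "twist": -0.075},
    {"grip": 0.25, "linear": [0, 0, 0], "twist": -0.075},
    {"grip": 0.25, "linear": [0, 0, 0], "twist": -0.075},
    {"grip": 0.25, "linear": [0, 0, 0], "twist": -0.025},
  ],
)

```text
clock: 1.1
eef_pos: [0.2069, -0.4502, 0.2248]
tool_rot: [-0.56, 0.433, -0.424, 0.565]
ft_force: [-0.5, 0.2, -0.1]
grip_width: 0.0638
```

```bash
python3 -c "
from h import *
go(.548,-.047,.15,16)"
```

```text
t 1.1 p [ 0.2069 -0.4502  0.2248] x [ 0.267 -0.964 -0.015] y [-0.006  0.013 -1.   ] z [ 0.964  0.267 -0.002] F [-0.5  0.2 -0.1] w 0.06376292816644141 q [-1.14   0.246 -0.005  1.335  0.     0.161]
total units lin [-1.482  0.391  2.182] tw -0.0046 min rows 10.67
```

Call:
move_arm(
  increments=[
    {"grip": 0.25, "linear": [-0.135, 0.02, 0.2], "twist": 0},
    {"grip": 0.25, "linear": [-0.135, 0.02, 0.2], "twist": 0},
    {"grip": 0.25, "linear": [-0.135, 0.02, 0.2], "twist": 0},
    {"grip": 0.25, "linear": [-0.135, 0.02, 0.2], "twist": 0},
    {"grip": 0.25, "linear": [-0.135, 0.02, 0.2], "twist": 0},
  ],
)

```text
clock: 1.6
eef_pos: [0.3647, -0.2662, 0.2034]
tool_rot: [-0.558, 0.437, -0.427, 0.562]
ft_force: [0.7, -0.3, 0.1]
grip_width: 0.0643
```

Call:
move_arm(
  increments=[
    {"grip": 0.25, "linear": [-0.135, 0.02, 0.2], "twist": 0},
    {"grip": 0.25, "linear": [-0.135, 0.02, 0.2], "twist": 0},
    {"grip": 0.25, "linear": [-0.135, 0.02, 0.2], "twist": 0},
    {"grip": 0.25, "linear": [-0.135, 0.02, 0.2], "twist": 0},
    {"grip": 0.25, "linear": [-0.135, 0.02, 0.2], "twist": 0},
  ],
)

```text
clock: 2.1
eef_pos: [0.5268, -0.0767, 0.1823]
tool_rot: [-0.558, 0.438, -0.427, 0.561]
ft_force: [-0.0, 0.0, 0.2]
grip_width: 0.0639
```

```bash
python3 -c "
from h import *
go(.548,-.047,.10,16)"
```

```text
t 2.1 p [ 0.5268 -0.0767  0.1823] x [ 0.252 -0.967 -0.015] y [-0.01   0.013 -1.   ] z [ 0.968  0.253 -0.007] F [-0.   0.   0.2] w 0.06392319354652613 q [-0.151  0.339  0.011  1.255  0.011  1.164]
total units lin [-0.11   0.412  0.143] tw -0.012 min rows 1.8
```

Call:
move_arm(
  increments=[
    {"grip": 0.25, "linear": [-0.055, 0.2, 0.072], "twist": -0.012},
    {"grip": 0.25, "linear": [-0.055, 0.2, 0.072], "twist": 0},
    {"grip": 0.25, "linear": [0, 0, 0], "twist": 0},
    {"grip": 0.25, "linear": [0, 0, 0], "twist": 0},
    {"grip": 0.25, "linear": [0, 0, 0], "twist": 0},
  ],
)

```text
clock: 2.6
eef_pos: [0.5522, -0.0396, 0.0992]
tool_rot: [-0.565, 0.428, -0.417, 0.569]
ft_force: [0.9, -0.1, -0.7]
grip_width: 0.0642
```

```bash
python3 -c "
from h import *
go(.548,-.047,.004,16)
p,W=cam('side'); cv2.imwrite('pics/s1.png',cv2.resize(p[120:260,240:420],None,fx=4,fy=4))"
```

```text
t 2.6 p [ 0.5522 -0.0396  0.0992] x [ 0.287 -0.958 -0.016] y [-0.01   0.013 -1.   ] z [ 0.958  0.287 -0.006] F [ 0.9 -0.1 -0.7] w 0.0642372237407206 q [-0.078  0.443 -0.061  1.077  0.013  1.202]
total units lin [ 0.037  0.476 -0.028] tw 0.0058 min rows 1.91
```

View pics/s1.png

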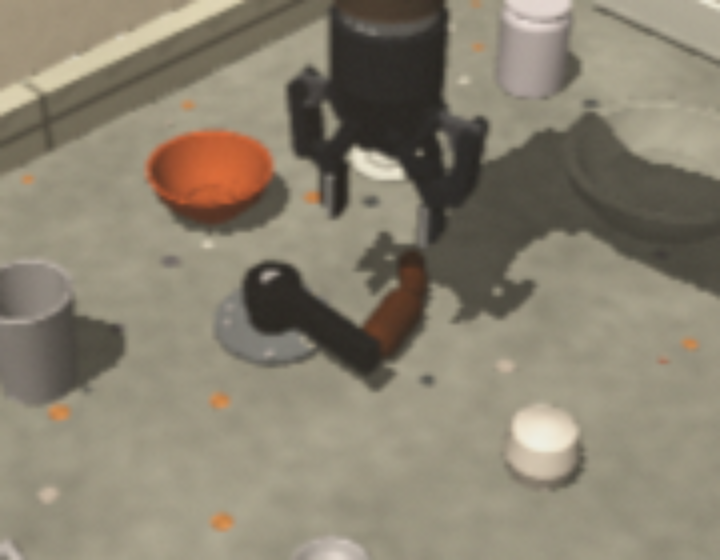

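The side view shows the gripper above the scene. The ulekan head is at crop (395,320), right beside the lever tip, and the fingers straddle it along x. I now shift sideways, then descend.

Call:
move_arm(
  increments=[
    {"grip": 0.25, "linear": [0.04, 0, -0.028], "twist": 0.005},
    {"grip": 0.25, "linear": [0, 0.12, 0], "twist": 0},
    {"grip": 0.25, "linear": [0, 0.12, 0], "twist": 0},
    {"grip": 0.25, "linear": [0, 0.12, 0], "twist": 0},
    {"grip": 0.25, "linear": [0, 0.08, 0], "twist": 0},
  ],
)

```text
clock: 3.15
eef_pos: [0.5561, -0.0567, 0.0213]
tool_rot: [-0.557, 0.426, -0.43, 0.568]
ft_force: [0.2, 0.7, -0.2]
grip_width: 0.0642
```

```bash
python3 -c "
from h import *
go(.548,-.048,.004,16)"
```

```text
t 3.15 p [ 0.5561 -0.0567  0.0213] x [ 0.266 -0.964 -0.005] y [ 0.014  0.009 -1.   ] z [0.964 0.266 0.016] F [ 0.2  0.7 -0.2] w 0.06415519838356802 q [-0.107  0.522 -0.165  0.87   0.01   1.194]
total units lin [-0.052  0.086 -0.029] tw -0.0049 min rows 0.42
```

Call:
move_arm(
  increments=[
    {"grip": 0.25, "linear": [-0.045, 0.05, -0.03], "twist": 0},
    {"grip": 0.25, "linear": [0, 0.03, 0], "twist": 0},
    {"grip": 0.25, "linear": [0, 0, 0], "twist": 0},
    {"grip": 1, "linear": [0, 0, 0], "twist": 0},
    {"grip": 1, "linear": [0, 0, 0], "twist": 0},
  ],
)

```text
clock: 3.65
eef_pos: [0.5498, -0.0557, 0.0085]
tool_rot: [-0.555, 0.426, -0.435, 0.567]
ft_force: [-0.3, 0.4, 0.6]
grip_width: 0.0358
```

Call:
move_arm(
  increments=[
    {"grip": 1, "linear": [0, 0, 0], "twist": 0},
    {"grip": 1, "linear": [0, 0, 0], "twist": 0},
    {"grip": 1, "linear": [0, 0, 0], "twist": 0},
    {"grip": 1, "linear": [0, -0.05, 0], "twist": 0},
    {"grip": 1, "linear": [0, -0.1, 0], "twist": 0},
  ],
)

```text
clock: 4.15
eef_pos: [0.548, -0.056, 0.0386]
tool_rot: [-0.555, 0.427, -0.434, 0.566]
ft_force: [-0.9, 0.0, -0.6]
grip_width: 0.03
```

```bash
python3 -c "
from h import *
go(.548,-.048,.12,16)"
```

```text
t 4.15 p [ 0.548  -0.056   0.0386] x [ 0.258 -0.966 -0.002] y [ 0.017  0.007 -1.   ] z [0.966 0.258 0.019] F [-0.9  0.  -0.6] w 0.02998401300503854 q [-0.106  0.485 -0.175  0.894  0.008  1.204]
total units lin [-0.039 -0.407  0.018] tw -0.0092 min rows 1.64
```

Call:
move_arm(
  increments=[
    {"grip": 1, "linear": [0, -0.2, 0], "twist": 0},
    {"grip": 1, "linear": [0, -0.15, 0], "twist": 0},
    {"grip": 1, "linear": [0.15, -0.05, 0], "twist": 0},
    {"grip": 1, "linear": [0.2, 0, -0.1], "twist": 0},
    {"grip": 1, "linear": [0.2, 0, -0.12], "twist": 0},
  ],
)

```text
clock: 4.65
eef_pos: [0.5367, -0.1717, 0.1272]
tool_rot: [-0.556, 0.421, -0.433, 0.571]
ft_force: [0.9, -0.6, -1.2]
grip_width: 0.0299
```

```bash
python3 -c "
from h import *
go(.5,-.32,.11,16)"
```

```text
t 4.65 p [ 0.5367 -0.1717  0.1272] x [ 0.271 -0.963  0.001] y [ 0.026  0.006 -1.   ] z [0.962 0.271 0.027] F [ 0.9 -0.6 -1.2] w 0.02990300721259027 q [-0.317  0.412 -0.032  1.104  0.014  0.98 ]
total units lin [ 0.664  0.077 -0.38 ] tw -0.0026 min rows 3.08
```

Call:
move_arm(
  increments=[
    {"grip": 1, "linear": [0.2, 0, -0.12], "twist": 0},
    {"grip": 1, "linear": [0.2, 0.02, -0.12], "twist": 0},
    {"grip": 1, "linear": [0.2, 0.02, -0.12], "twist": 0},
    {"grip": 1, "linear": [0.05, 0, -0.02], "twist": 0},
    {"grip": 1, "linear": [0, 0, 0], "twist": 0},
  ],
)

```text
clock: 5.15
eef_pos: [0.4968, -0.3281, 0.1218]
tool_rot: [-0.555, 0.42, -0.437, 0.57]
ft_force: [0.0, 0.1, -1.0]
grip_width: 0.0298
```

```bash
python3 -c "
from h import *
go(.5,-.32,.03,16)
p,W=cam('side'); cv2.imwrite('pics/s2.png',cv2.resize(p[80:240,300:480],None,fx=3.6,fy=3.6))"
```

```text
t 5.15 p [ 0.4968 -0.3281  0.1218] x [ 0.265 -0.964  0.007] y [ 0.031  0.002 -1.   ] z [0.964 0.266 0.031] F [ 0.   0.1 -1. ] w 0.02981767514312163 q [-0.593  0.473  0.051  1.123  0.019  0.709]
total units lin [-0.038  0.459  0.012] tw -0.0052 min rows 1.84
```

View pics/s2.png

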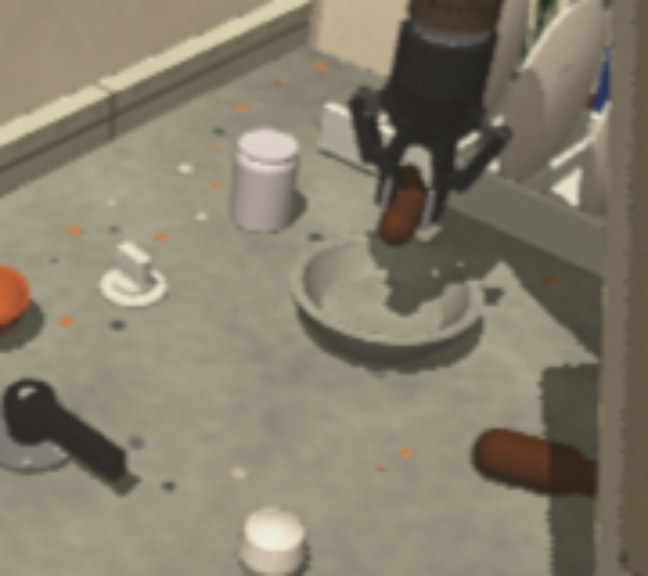

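The ulekan is held at crop (400,205), above the cobek at (388,295). Lowering it in.

Call:
move_arm(
  increments=[
    {"grip": 1, "linear": [-0.04, 0.1, 0.02], "twist": 0},
    {"grip": 1, "linear": [0, 0.1, 0], "twist": 0},
    {"grip": 1, "linear": [0, 0.1, 0], "twist": 0},
    {"grip": 1, "linear": [0, 0.05, 0], "twist": 0},
    {"grip": 1, "linear": [0, 0, 0], "twist": 0},
  ],
)

```text
clock: 5.7
eef_pos: [0.5047, -0.3105, 0.0528]
tool_rot: [-0.557, 0.416, -0.434, 0.573]
ft_force: [-0.2, -0.0, -0.9]
grip_width: 0.0297
```

```bash
python3 -c "
from h import *
go(.5,-.32,.027,16)"
```

```text
t 5.7 p [ 0.5047 -0.3105  0.0528] x [ 0.276 -0.961  0.007] y [ 0.034  0.003 -0.999] z [0.961 0.276 0.034] F [-0.2 -0.  -0.9] w 0.029722551206396042 q [-0.562  0.532 -0.05   0.961  0.021  0.729]
total units lin [ 0.038  0.128 -0.04 ] tw 0.0003 min rows 0.56
```

Call:
move_arm(
  increments=[
    {"grip": 1, "linear": [0.035, 0, -0.035], "twist": 0},
    {"grip": 1, "linear": [0, 0, 0], "twist": 0},
    {"grip": 1, "linear": [0, 0.05, 0], "twist": 0},
    {"grip": 1, "linear": [0, 0.05, 0], "twist": 0},
    {"grip": 1, "linear": [0, 0, 0], "twist": 0},
  ],
)

```text
clock: 6.2
eef_pos: [0.5028, -0.3198, 0.0348]
tool_rot: [-0.557, 0.414, -0.436, 0.573]
ft_force: [0.0, 0.0, -1.1]
grip_width: 0.0304
```

```bash
python3 -c "
from h import *
go(.5,-.32,.025,16)"
```

```text
t 6.2 p [ 0.5028 -0.3198  0.0348] x [ 0.278 -0.961  0.011] y [ 0.039 -0.    -0.999] z [0.96  0.278 0.037] F [ 0.   0.  -1.1] w 0.03035566227374069 q [-0.577  0.554 -0.066  0.918  0.021  0.712]
total units lin [-0.003  0.048 -0.016] tw 0.0014 min rows 0.2
```

Call:
move_arm(
  increments=[
    {"grip": 1, "linear": [0, 0.03, 0], "twist": 0},
    {"grip": 1, "linear": [0, 0.03, 0], "twist": 0},
    {"grip": 1, "linear": [0, 0, 0], "twist": 0},
    {"grip": 1, "linear": [0, 0, 0], "twist": 0},
    {"grip": 0.4, "linear": [0, 0, 0], "twist": 0},
  ],
)

```text
clock: 6.7
eef_pos: [0.5025, -0.318, 0.0272]
tool_rot: [-0.556, 0.414, -0.435, 0.574]
ft_force: [-0.8, -0.3, -0.0]
grip_width: 0.0433
```

Call:
move_arm(
  increments=[
    {"grip": 0.4, "linear": [0, 0, 0], "twist": 0},
    {"grip": 0.4, "linear": [0, 0, 0], "twist": 0},
    {"grip": 0.4, "linear": [0, -0.1, 0], "twist": 0},
    {"grip": 0.4, "linear": [0, -0.2, 0], "twist": 0},
    {"grip": 0.4, "linear": [0, -0.2, 0], "twist": 0},
  ],
)

```text
clock: 7.2
eef_pos: [0.4945, -0.3161, 0.1204]
tool_rot: [-0.557, 0.42, -0.43, 0.574]
ft_force: [0.2, -0.2, 0.5]
grip_width: 0.0515
```

```bash
python3 -c "
from h import *
go(.54,.05,.13,16)
p,W=cam('side'); cv2.imwrite('pics/s3.png',cv2.resize(p[80:240,300:480],None,fx=3.6,fy=3.6))"
```

```text
t 7.2 p [ 0.4945 -0.3161  0.1204] x [ 0.278 -0.961 -0.003] y [ 0.026  0.011 -1.   ] z [0.96  0.278 0.028] F [ 0.2 -0.2  0.5] w 0.05149562501032754 q [-0.581  0.466  0.035  1.124  0.023  0.709]
total units lin [-1.696 -0.023  0.728] tw 0.0011 min rows 7.38
```

View pics/s3.png

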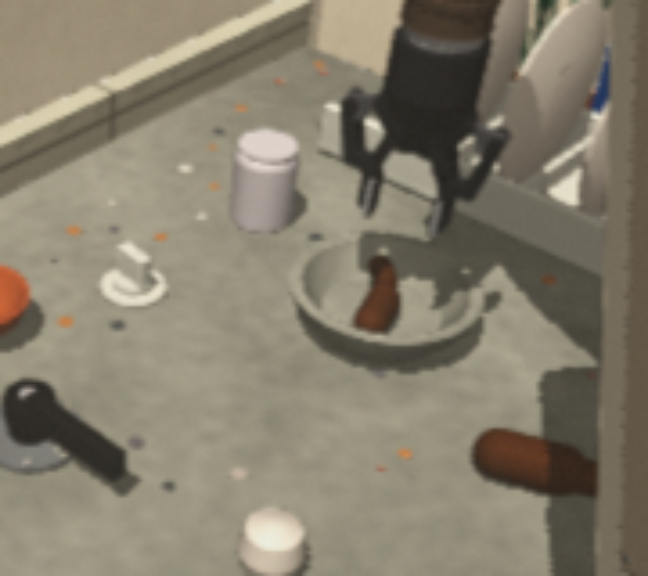

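The ulekan lies in the cobek at crop (378,300), released. Next, the lever: with the fingers closed I go to its +y side.

Call:
move_arm(
  increments=[
    {"grip": 1, "linear": [-0.22, 0, 0.09], "twist": 0},
    {"grip": 1, "linear": [-0.22, 0, 0.09], "twist": 0},
    {"grip": 1, "linear": [-0.22, 0, 0.09], "twist": 0},
    {"grip": 1, "linear": [-0.22, 0, 0.09], "twist": 0},
    {"grip": 1, "linear": [-0.22, 0, 0.09], "twist": 0},
  ],
)

```text
clock: 7.75
eef_pos: [0.5296, -0.085, 0.1331]
tool_rot: [-0.552, 0.414, -0.444, 0.571]
ft_force: [2.2, 0.2, -1.6]
grip_width: -0.0002
```

Call:
move_arm(
  increments=[
    {"grip": 1, "linear": [-0.22, 0, 0.09], "twist": 0},
    {"grip": 1, "linear": [-0.22, 0, 0.09], "twist": 0},
    {"grip": 1, "linear": [-0.13, 0, 0.05], "twist": 0},
    {"grip": 1, "linear": [0, 0, 0], "twist": 0},
    {"grip": 1, "linear": [0, 0, 0], "twist": 0},
  ],
)

```text
clock: 8.25
eef_pos: [0.5456, 0.0482, 0.1325]
tool_rot: [-0.553, 0.411, -0.442, 0.574]
ft_force: [-0.7, -0.9, -0.1]
grip_width: 0.0001
```

```bash
python3 -c "
from h import *
go(.542,.048,.028,0)"
```

```text
t 8.25 p [0.5456 0.0482 0.1325] x [ 0.272 -0.962  0.018] y [ 0.053 -0.004 -0.999] z [0.961 0.272 0.05 ] F [-0.7 -0.9 -0.1] w 0.00013456975569147158 q [ 0.093  0.356 -0.103  1.059 -0.008  1.388]
total units lin [-0.013  0.521 -0.044] tw 0.138 min rows 2.09
```

Call:
move_arm(
  increments=[
    {"grip": 1, "linear": [0, 0, 0], "twist": 0.07},
    {"grip": 1, "linear": [0, 0, 0], "twist": 0.07},
    {"grip": 1, "linear": [0, 0.15, 0], "twist": 0},
    {"grip": 1, "linear": [0, 0.15, 0], "twist": 0},
    {"grip": 1, "linear": [0, 0.1, 0], "twist": 0},
  ],
)

```text
clock: 8.75
eef_pos: [0.5544, 0.0415, 0.054]
tool_rot: [0.479, -0.489, 0.523, -0.508]
ft_force: [0.2, -0.7, 0.1]
grip_width: 0.0004
```

```bash
python3 -c "
from h import *
go(.542,.048,.028,0)"
```

```text
t 8.75 p [0.5544 0.0415 0.054 ] x [-0.025 -1.     0.004] y [ 0.064 -0.005 -0.998] z [ 0.998 -0.025  0.064] F [ 0.2 -0.7  0.1] w 0.0003842608484790358 q [ 0.08   0.445 -0.197  0.866 -0.01   1.676]
total units lin [-0.031  0.126 -0.071] tw -0.0124 min rows 0.59
```

Call:
move_arm(
  increments=[
    {"grip": 1, "linear": [0, 0.06, -0.04], "twist": 0},
    {"grip": 1, "linear": [0, 0.06, -0.02], "twist": 0},
    {"grip": 1, "linear": [0.04, 0, 0], "twist": 0},
    {"grip": 1, "linear": [0.06, 0, 0], "twist": 0},
    {"grip": 1, "linear": [0.06, 0, 0], "twist": 0},
  ],
)

```text
clock: 9.25
eef_pos: [0.5407, 0.0044, 0.025]
tool_rot: [0.477, -0.493, 0.522, -0.507]
ft_force: [2.0, 7.9, -2.8]
grip_width: -0.0001
```

```bash
python3 -c "
from h import *
go(.55,-.034,.03,0)"
```

```text
t 9.25 p [0.5407 0.0044 0.025 ] x [-0.031 -1.    -0.002] y [ 0.058 -0.    -0.998] z [ 0.998 -0.031  0.058] F [ 2.   7.9 -2.8] w -5.6986323044197633e-05 q [ 9.00e-03  4.60e-01 -2.65e-01  7.88e-01 -1.00e-03  1.61e+00]
total units lin [ 0.191 -0.022  0.054] tw -0.0155 min rows 0.8
```

Contact at about 8 N. I keep pushing, curving toward +x.

Call:
move_arm(
  increments=[
    {"grip": 1, "linear": [0.08, -0.005, 0.01], "twist": 0},
    {"grip": 1, "linear": [0.08, -0.005, 0.02], "twist": 0},
    {"grip": 1, "linear": [0.08, 0, 0.04], "twist": 0},
    {"grip": 1, "linear": [0.06, 0, 0.06], "twist": 0},
    {"grip": 1, "linear": [0, 0, 0], "twist": 0},
  ],
)

```text
clock: 9.75
eef_pos: [0.5677, -0.061, 0.0321]
tool_rot: [0.472, -0.495, 0.521, -0.51]
ft_force: [0.9, 0.7, -0.3]
grip_width: -0.0
```

```bash
python3 -c "
from h import *
go(.59,-.068,.03)
p,W=cam('top'); x,y,z=W[...,0],W[...,1],W[...,2]
m=(z>.038)&(z<.06)&(x>.5)&(x<.66)&(y>-.13)&(y<.04); q=W[m]; print(len(q),q.min(0),q.max(0))
cv2.imwrite('pics/t4.png',cv2.resize(p[140:230,270:390],None,fx=5,fy=5))"
```

```text
t 9.75 p [ 0.5677 -0.061   0.0321] x [-0.033 -0.999 -0.013] y [ 0.065  0.01  -0.998] z [ 0.997 -0.034  0.064] F [ 0.9  0.7 -0.3] w -1.0664864213207183e-05 q [-0.117  0.496 -0.179  0.833  0.018  1.488]
total units lin [0.031 0.018 0.112] tw 0.0 min rows 0.47
142 [ 0.59711256 -0.01455336  0.04004843] [0.63812047 0.02697613 0.05540378]
```

View pics/t4.png

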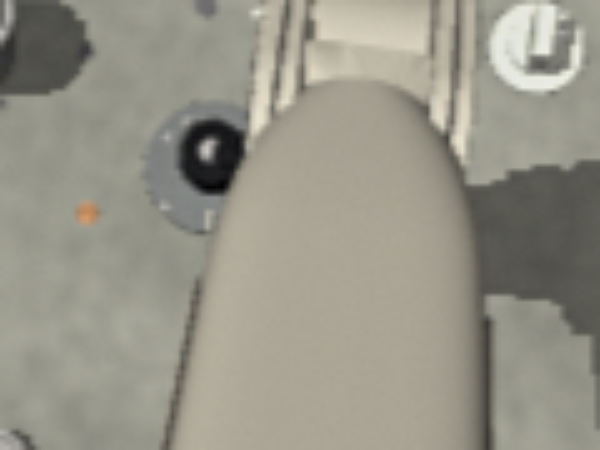

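The lever has left the on position (force about 1 N), but the arm hides it. I lift and move toward the plaque, then check.

Call:
move_arm(
  increments=[
    {"grip": 1, "linear": [0, -0.1, -0.03], "twist": 0},
    {"grip": 1, "linear": [0, -0.2, 0], "twist": 0},
    {"grip": 1, "linear": [0, -0.2, 0], "twist": 0},
    {"grip": 0.6, "linear": [-0.1, -0.1, 0], "twist": 0.03},
    {"grip": 0.6, "linear": [-0.22, 0, 0], "twist": 0},
  ],
)

```text
clock: 10.3
eef_pos: [0.5538, -0.0026, 0.1568]
tool_rot: [0.455, -0.514, 0.538, -0.49]
ft_force: [1.2, 0.4, 0.4]
grip_width: 0.0286
```

Call:
move_arm(
  increments=[
    {"grip": 0.6, "linear": [-0.22, 0, 0], "twist": 0},
    {"grip": 0.6, "linear": [-0.22, 0, 0], "twist": 0},
    {"grip": 0.6, "linear": [-0.22, 0, 0], "twist": 0},
    {"grip": 0.6, "linear": [-0.22, 0, 0], "twist": 0},
    {"grip": 0.6, "linear": [-0.22, 0, 0], "twist": 0},
  ],
)

```text
clock: 10.8
eef_pos: [0.5766, 0.221, 0.1657]
tool_rot: [0.451, -0.513, 0.541, -0.49]
ft_force: [1.0, -1.2, 0.4]
grip_width: 0.034
```

```bash
python3 -c "
from h import *
go(.5525,.3177,.10,-6)
p,W=cam('top'); x,y,z=W[...,0],W[...,1],W[...,2]
m=(z>.038)&(z<.06)&(x>.5)&(x<.66)&(y>-.15)&(y<.04); q=W[m]; print(len(q),q.min(0),q.max(0))
k=q[q[:,1]<-.03]; print(np.polyfit(k[:,1],k[:,0],1))
cv2.imwrite('pics/t5.png',cv2.resize(p[130:250,170:370],None,fx=4,fy=4))"
```

```text
t 10.8 p [0.5766 0.221  0.1657] x [-0.112 -0.994 -0.015] y [ 0.067  0.007 -0.998] z [ 0.991 -0.112  0.066] F [ 1.  -1.2  0.4] w 0.033954631638578474 q [ 0.375  0.455  0.138  1.189 -0.018  2.057]
total units lin [-0.462  0.323 -0.195] tw -0.0041 min rows 2.39
288 [ 0.5960249  -0.09793968  0.03818764] [0.63892616 0.02698237 0.05572016]
[0.06275646 0.61629663]
```

View pics/t5.png

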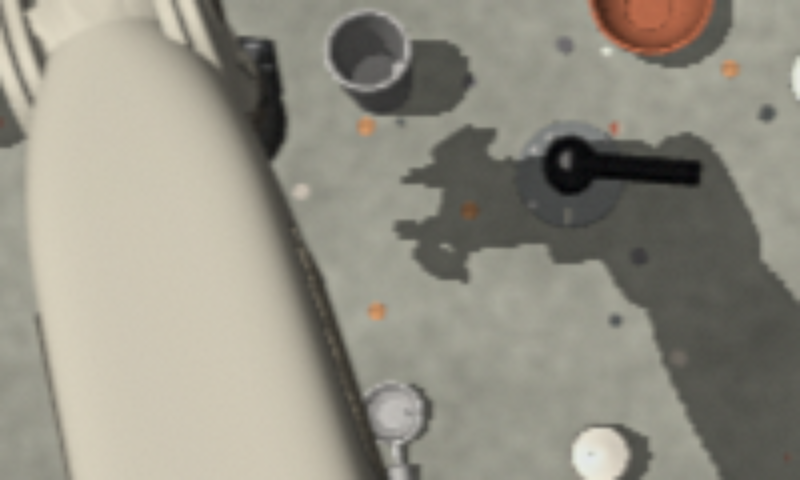

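The lever now points right, from (570,163) to (700,172) in the crop, so it snapped to off. Next I position over the rod.

Call:
move_arm(
  increments=[
    {"grip": 0.7, "linear": [-0.2, 0, -0.09], "twist": 0},
    {"grip": 0.7, "linear": [-0.2, 0.05, -0.09], "twist": 0},
    {"grip": 0.7, "linear": [-0.05, 0.1, 0], "twist": 0},
    {"grip": 0.7, "linear": [0, 0.05, 0], "twist": 0},
    {"grip": 0.7, "linear": [0, 0, 0], "twist": 0},
  ],
)

```text
clock: 11.35
eef_pos: [0.5518, 0.3248, 0.126]
tool_rot: [0.452, -0.511, 0.537, -0.496]
ft_force: [0.3, -0.3, -0.6]
grip_width: 0.0257
```

```bash
python3 -c "
from h import *
T=np.load('top0.npy');q=T[(T[...,2]>.038)&(T[...,2]<.06)&(T[...,0]>.5)&(T[...,0]<.585)&(abs(T[...,1])<.04)];print('on fit',np.polyfit(q[:,0],q[:,1],1))
go(.5525,.3177,.07,-6)"
```

```text
on fit [-0.00908929  0.01178031]
t 11.35 p [0.5518 0.3248 0.126 ] x [-0.099 -0.995 -0.021] y [ 0.072  0.014 -0.997] z [ 0.992 -0.101  0.07 ] F [ 0.3 -0.3 -0.6] w 0.025656565381989578 q [ 0.544  0.523  0.141  1.121 -0.025  2.214]
total units lin [ 0.041  0.279 -0.013] tw 0.0018 min rows 1.13
```

Call:
move_arm(
  increments=[
    {"grip": 0.7, "linear": [0.035, 0.1, -0.005], "twist": 0},
    {"grip": 0.7, "linear": [0, 0.1, -0.005], "twist": 0},
    {"grip": 0.7, "linear": [0, 0.06, -0.003], "twist": 0},
    {"grip": 0.7, "linear": [0, 0, 0], "twist": 0},
    {"grip": 0.7, "linear": [0, 0, 0], "twist": 0},
  ],
)

```text
clock: 11.85
eef_pos: [0.5548, 0.313, 0.0766]
tool_rot: [0.449, -0.512, 0.54, -0.495]
ft_force: [1.1, 0.7, 0.8]
grip_width: 0.0255
```

```bash
python3 -c "
from h import *
go(.5525,.3177,.025,-6)
p,W=cam('side'); cv2.imwrite('pics/s6.png',cv2.resize(p[180:340,190:340],None,fx=3.7,fy=3.7))"
```

```text
t 11.85 p [0.5548 0.313  0.0766] x [-0.106 -0.994 -0.022] y [ 0.075  0.014 -0.997] z [ 0.991 -0.108  0.073] F [1.1 0.7 0.8] w 0.025536592930665493 q [ 0.526  0.555  0.058  1.002 -0.026  2.203]
total units lin [-0.016  0.257 -0.033] tw -0.0017 min rows 1.04
```

View pics/s6.png

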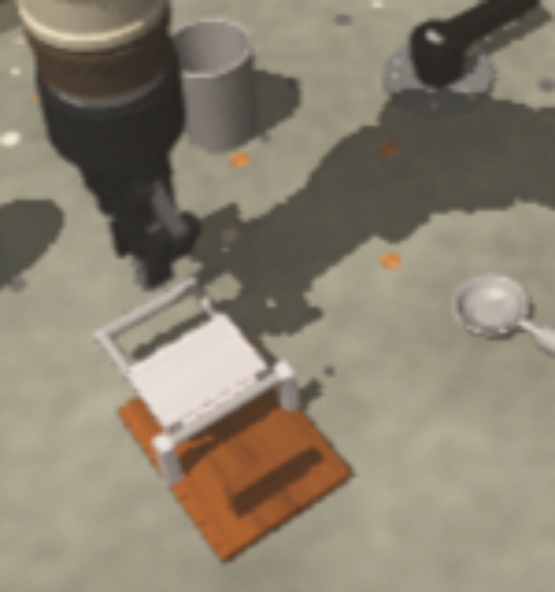

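The fingers at crop (155,265) stand just above the bail's crossbar (100,335)-(195,285). Descending.

Call:
move_arm(
  increments=[
    {"grip": 0.7, "linear": [-0.015, 0.06, -0.022], "twist": 0},
    {"grip": 0.7, "linear": [0, 0.06, -0.005], "twist": 0},
    {"grip": 0.7, "linear": [0, 0.06, -0.005], "twist": 0},
    {"grip": 0.7, "linear": [0, 0.05, -0.004], "twist": 0},
    {"grip": 0.7, "linear": [0, 0, 0], "twist": 0},
  ],
)

```text
clock: 12.4
eef_pos: [0.5523, 0.3186, 0.0286]
tool_rot: [0.448, -0.511, 0.54, -0.496]
ft_force: [-0.3, -0.5, 0.0]
grip_width: 0.0259
```

```bash
python3 -c "
from h import *
go(.5525,.3177,.025,-6)"
```

```text
t 12.4 p [0.5523 0.3186 0.0286] x [-0.106 -0.994 -0.024] y [ 0.078  0.016 -0.997] z [ 0.991 -0.108  0.076] F [-0.3 -0.5  0. ] w 0.025943791215556726 q [ 5.360e-01  6.030e-01  2.000e-03  8.940e-01 -2.700e-02  2.213e+00]
total units lin [ 0.005  0.018 -0.   ] tw -0.0017 min rows 0.07
```

Excellent. Closing on the rod.

Call:
move_arm(
  increments=[
    {"grip": 0.7, "linear": [0, 0.015, 0], "twist": 0},
    {"grip": 1, "linear": [0, 0, 0], "twist": 0},
    {"grip": 1, "linear": [0, 0, 0], "twist": 0},
    {"grip": 1, "linear": [0, 0, 0], "twist": 0},
    {"grip": 1, "linear": [0, 0, 0], "twist": 0},
  ],
)

```text
clock: 12.9
eef_pos: [0.5526, 0.3186, 0.0252]
tool_rot: [0.448, -0.511, 0.54, -0.496]
ft_force: [-0.5, 0.3, -1.1]
grip_width: 0.0078
```

```bash
cat >> h.py <<'E'
H=np.array([.457,.328,.042]); f=np.array([.9945,-.105,0])
def arc(off,degs):
    """tool-frame unit increments between successive rod angles; off = TCP minus rod (world)"""
    o,r=st(); p0=o["eef_pos"]; rod=p0-off
    v=rod-H; print("rod along,up,lat",(v@f).round(4),v[2].round(4),"ang",np.rad2deg(np.arctan2(v[2],v@f)).round(1),"rad",np.hypot(v@f,v[2]).round(4))
    p=p0
    for a in degs:
        t=H+.096*(f*np.cos(np.deg2rad(a))+np.array([0,0,np.sin(np.deg2rad(a))]))+off
        print(a,(r.T@(t-p)/.2).round(3)); p=t
E
python3 -c "
from h import *
o,r=st(); off=o['eef_pos']-(H+.096*f); print(off)
arc(off,[15,30,45,60,75,90])"
```

```text
t 12.9 p [0.5526 0.3186 0.0252] x [-0.106 -0.994 -0.023] y [ 0.078  0.015 -0.997] z [ 0.991 -0.107  0.076] F [-0.5  0.3 -1.1] w 0.007821711626644951 q [ 0.536  0.608 -0.     0.888 -0.027  2.212]
[ 0.000161    0.00064788 -0.01684955]
t 12.9 p [0.5526 0.3186 0.0252] x [-0.106 -0.994 -0.023] y [ 0.078  0.015 -0.997] z [ 0.991 -0.107  0.076] F [-0.5  0.3 -1.1] w 0.007821711626644951 q [ 0.536  0.608 -0.     0.888 -0.027  2.212]
rod along,up,lat 0.096 0.0 ang 0.0 rad 0.096
15 [-0.003 -0.125 -0.007]
30 [-0.003 -0.119 -0.039]
45 [-0.002 -0.105 -0.069]
60 [-0.002 -0.084 -0.093]
75 [-0.001 -0.057 -0.112]
90 [-0.    -0.026 -0.123]
```

Call:
move_arm(
  increments=[
    {"grip": 1, "linear": [0, -0.06, -0.002], "twist": 0},
    {"grip": 1, "linear": [0, -0.06, -0.006], "twist": 0},
    {"grip": 1, "linear": [0, -0.06, -0.018], "twist": 0},
    {"grip": 1, "linear": [0, -0.06, -0.022], "twist": 0},
    {"grip": 1, "linear": [0, 0, 0], "twist": 0},
  ],
)

```text
clock: 13.4
eef_pos: [0.539, 0.32, 0.0763]
tool_rot: [0.447, -0.511, 0.54, -0.497]
ft_force: [0.3, 1.2, -3.1]
grip_width: 0.0077
```

```bash
python3 -c "
from h import *
arc(np.array([.0002,.0006,-.0168]),[30,40,50,60,70])"
```

```text
t 13.4 p [0.539  0.32   0.0763] x [-0.105 -0.994 -0.026] y [ 0.08   0.017 -0.997] z [ 0.991 -0.107  0.078] F [ 0.3  1.2 -3.1] w 0.007690136932659361 q [ 0.549  0.533  0.019  0.979 -0.027  2.225]
rod along,up,lat 0.0822 0.0511 ang 31.8 rad 0.0968
30 [0.001 0.016 0.003]
40 [-0.002 -0.072 -0.043]
50 [-0.002 -0.064 -0.054]
60 [-0.001 -0.053 -0.065]
70 [-0.001 -0.041 -0.073]
```

Call:
move_arm(
  increments=[
    {"grip": 1, "linear": [0, -0.07, -0.042], "twist": 0},
    {"grip": 1, "linear": [0, -0.064, -0.054], "twist": 0},
    {"grip": 1, "linear": [0, -0.053, -0.065], "twist": 0},
    {"grip": 1, "linear": [0, -0.041, -0.073], "twist": 0},
    {"grip": 1, "linear": [0, 0, 0], "twist": 0},
  ],
)

```text
clock: 13.9
eef_pos: [0.4862, 0.3256, 0.1218]
tool_rot: [0.446, -0.511, 0.54, -0.499]
ft_force: [-0.8, 0.7, -1.5]
grip_width: 0.0075
```

```bash
python3 -c "
from h import *
arc(np.array([.0002,.0006,-.0168]),[70,80,90,100,110,120])"
```

```text
t 13.9 p [0.4862 0.3256 0.1218] x [-0.104 -0.994 -0.029] y [ 0.084  0.02  -0.996] z [ 0.991 -0.106  0.081] F [-0.8  0.7 -1.5] w 0.007467278155845606 q [ 0.606  0.414 -0.047  1.029 -0.031  2.282]
rod along,up,lat 0.0292 0.0966 ang 73.2 rad 0.1009
70 [0.001 0.033 0.016]
80 [-0.001 -0.028 -0.079]
90 [-0.    -0.014 -0.082]
100 [ 0.     0.    -0.084]
110 [ 0.001  0.015 -0.082]
120 [ 0.001  0.029 -0.078]
```

Call:
move_arm(
  increments=[
    {"grip": 1, "linear": [0, -0.005, -0.065], "twist": 0},
    {"grip": 1, "linear": [0, 0, -0.08], "twist": 0},
    {"grip": 1, "linear": [0, 0.005, -0.08], "twist": 0},
    {"grip": 1, "linear": [0, 0.02, -0.08], "twist": 0},
    {"grip": 1, "linear": [0, 0, 0], "twist": 0},
  ],
)

```text
clock: 14.4
eef_pos: [0.4385, 0.3307, 0.1259]
tool_rot: [0.433, -0.502, 0.55, -0.507]
ft_force: [4.6, 6.7, -24.2]
grip_width: 0.0072
```

```bash
python3 -c "
from h import *
arc(np.array([.0002,.0006,-.0145]),[110,120,130,140,150])
p,W=cam('side'); cv2.imwrite('pics/s7.png',cv2.resize(p[150:340,190:360],None,fx=3.1,fy=3.1))"
```

```text
t 14.4 p [0.4385 0.3307 0.1259] x [-0.111 -0.993 -0.033] y [ 0.123  0.019 -0.992] z [ 0.986 -0.114  0.12 ] F [  4.6   6.7 -24.2] w 0.0071632257971114485 q [ 0.681  0.325 -0.174  0.963 -0.062  2.361]
rod along,up,lat -0.0188 0.0984 ang 100.8 rad 0.1002
110 [ 0.002  0.032 -0.075]
120 [ 0.002  0.026 -0.08 ]
130 [ 0.002  0.039 -0.074]
140 [ 0.002  0.052 -0.066]
150 [ 0.003  0.062 -0.056]
```

View pics/s7.png

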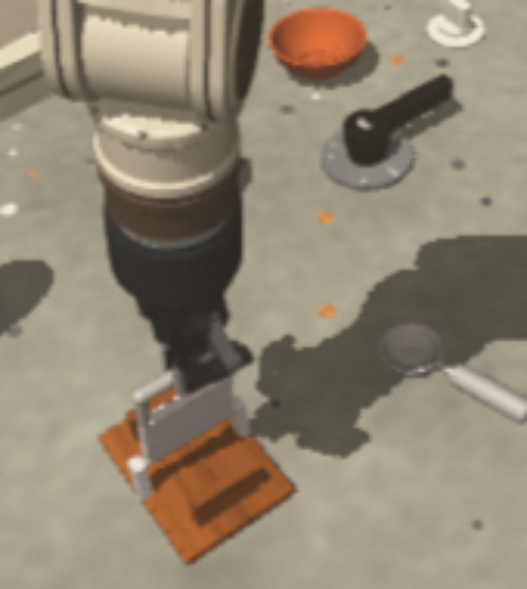

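The picture shows the flap just past upright, gripped at the crossbar. The tool is being pulled down with 24 N, so it sits a few mm too high; I lower it while going on.

Call:
move_arm(
  increments=[
    {"grip": 1, "linear": [0, 0.045, -0.04], "twist": 0},
    {"grip": 1, "linear": [0, 0.035, -0.06], "twist": 0},
    {"grip": 1, "linear": [0, 0.035, -0.06], "twist": 0},
    {"grip": 1, "linear": [0, 0.04, -0.055], "twist": 0},
    {"grip": 1, "linear": [0, 0, 0], "twist": 0},
  ],
)

```text
clock: 14.95
eef_pos: [0.4095, 0.3339, 0.1133]
tool_rot: [0.422, -0.496, 0.558, -0.515]
ft_force: [11.7, 4.7, -17.3]
grip_width: 0.0071
```

```bash
python3 -c "
from h import *
arc(np.array([.0002,.0006,-.0125]),[130,140,150,160,170])"
```

```text
t 14.95 p [0.4095 0.3339 0.1133] x [-0.115 -0.993 -0.039] y [ 0.156  0.021 -0.988] z [ 0.981 -0.119  0.153] F [ 11.7   4.7 -17.3] w 0.0070708730112035 q [ 0.735  0.285 -0.273  0.882 -0.089  2.418]
rod along,up,lat -0.048 0.0838 ang 119.8 rad 0.0966
130 [ 0.004  0.04  -0.076]
140 [ 0.003  0.049 -0.067]
150 [ 0.003  0.06  -0.058]
160 [ 0.003  0.069 -0.047]
170 [ 0.003  0.076 -0.034]
```

Call:
move_arm(
  increments=[
    {"grip": 1, "linear": [0, 0.07, -0.03], "twist": 0},
    {"grip": 1, "linear": [0, 0.055, -0.055], "twist": 0},
    {"grip": 1, "linear": [0, 0.06, -0.055], "twist": 0},
    {"grip": 1, "linear": [0, 0.06, -0.05], "twist": 0},
    {"grip": 1, "linear": [0, 0, 0], "twist": 0},
  ],
)

```text
clock: 15.45
eef_pos: [0.3714, 0.3379, 0.0678]
tool_rot: [0.425, -0.497, 0.555, -0.514]
ft_force: [-1.7, 1.3, 1.1]
grip_width: 0.0074
```

```bash
python3 -c "
from h import *
arc(np.array([.0027,.0006,-.0125]),[140,150,160,170,180])"
```

```text
t 15.45 p [0.3714 0.3379 0.0678] x [-0.11  -0.993 -0.039] y [ 0.148  0.023 -0.989] z [ 0.983 -0.115  0.145] F [-1.7  1.3  1.1] w 0.007363380311113574 q [ 0.792  0.3   -0.391  0.759 -0.09   2.471]
rod along,up,lat -0.0888 0.0383 ang 156.7 rad 0.0967
140 [-0.005 -0.105  0.092]
150 [ 0.003  0.061 -0.057]
160 [ 0.003  0.07  -0.046]
170 [ 0.003  0.077 -0.033]
180 [ 0.003  0.081 -0.019]
```

Call:
move_arm(
  increments=[
    {"grip": 1, "linear": [0, 0.045, -0.024], "twist": 0},
    {"grip": 1, "linear": [0, 0.04, -0.015], "twist": 0},
    {"grip": 1, "linear": [0, 0.03, -0.01], "twist": 0},
    {"grip": 1, "linear": [0, 0.02, -0.004], "twist": 0},
    {"grip": 1, "linear": [0, 0, 0], "twist": 0},
  ],
)

```text
clock: 15.95
eef_pos: [0.3635, 0.3387, 0.0384]
tool_rot: [0.427, -0.497, 0.555, -0.512]
ft_force: [0.7, 1.1, -2.3]
grip_width: 0.0077
```

```bash
python3 -c "
from h import *
arc(np.array([.0027,.0006,-.0125]),[170,180])"
```

```text
t 15.95 p [0.3635 0.3387 0.0384] x [-0.11  -0.993 -0.036] y [ 0.144  0.02  -0.989] z [ 0.984 -0.114  0.14 ] F [ 0.7  1.1 -2.3] w 0.007717378693831109 q [ 0.805  0.337 -0.433  0.686 -0.09   2.483]
rod along,up,lat -0.0968 0.0089 ang 174.8 rad 0.0972
170 [-0.002 -0.037  0.016]
180 [ 0.003  0.081 -0.019]
```

Call:
move_arm(
  increments=[
    {"grip": 1, "linear": [0, 0.02, -0.003], "twist": 0},
    {"grip": 1, "linear": [0, 0.02, -0.003], "twist": 0},
    {"grip": 1, "linear": [0, 0.01, -0.001], "twist": 0},
    {"grip": 1, "linear": [0, 0, 0], "twist": 0},
    {"grip": 1, "linear": [0, 0, 0], "twist": 0},
  ],
)

```text
clock: 16.45
eef_pos: [0.3628, 0.3387, 0.0271]
tool_rot: [0.428, -0.498, 0.554, -0.512]
ft_force: [-2.5, 0.6, 1.7]
grip_width: 0.0072
```

```bash
python3 -c "
from h import *
arc(np.array([.0027,.0006,-.0125]),[180])
p,W=cam('side'); x,y,z=W[...,0],W[...,1],W[...,2]
m=(z>.025)&(z<.09)&(x>.33)&(x<.45)&(y>.28)&(y<.39)&(p.min(-1)>110);q=W[m];print(len(q));v=(q-H)@f
for a in(.02,.03,.04,.05,.06,.09):
  k=q[abs(v+a)<.005]; print(a,len(k),np.median(k[:,2]).round(4) if len(k) else '')
"
```

```text
t 16.45 p [0.3628 0.3387 0.0271] x [-0.11  -0.993 -0.035] y [ 0.141  0.019 -0.99 ] z [ 0.984 -0.114  0.138] F [-2.5  0.6  1.7] w 0.007200309448160609 q [ 0.805  0.355 -0.444  0.659 -0.089  2.484]
rod along,up,lat -0.0975 -0.0024 ang -178.6 rad 0.0975
180 [-0.001 -0.011  0.009]
437
0.02 59 0.0459
0.03 54 0.0461
0.04 49 0.0457
0.05 54 0.0461
0.06 62 0.0454
0.09 25 0.0464
```

The flap lies flat (plate top level at 46 mm). Open slightly and withdraw straight up.

Call:
move_arm(
  increments=[
    {"grip": 0.72, "linear": [0, 0, 0], "twist": 0},
    {"grip": 0.72, "linear": [0, 0, 0], "twist": 0},
    {"grip": 0.72, "linear": [0, 0, 0], "twist": 0},
    {"grip": 0.72, "linear": [0, -0.04, 0], "twist": 0},
    {"grip": 0.72, "linear": [0, -0.1, 0], "twist": 0},
  ],
)

```text
clock: 17.0
eef_pos: [0.3592, 0.3363, 0.0538]
tool_rot: [0.428, -0.497, 0.556, -0.51]
ft_force: [-0.8, 0.0, 1.2]
grip_width: 0.0238
```

Call:
move_arm(
  increments=[
    {"grip": 0.72, "linear": [0, -0.15, 0], "twist": 0},
    {"grip": 0.72, "linear": [0, -0.2, 0], "twist": 0},
    {"grip": 0.72, "linear": [0, -0.2, 0], "twist": 0},
    {"grip": 0.72, "linear": [0.05, -0.2, 0], "twist": 0},
    {"grip": 0.72, "linear": [0, 0, 0], "twist": 0},
  ],
)

```text
clock: 17.5
eef_pos: [0.3367, 0.3239, 0.2121]
tool_rot: [0.426, -0.497, 0.556, -0.511]
ft_force: [0.4, 0.4, -0.3]
grip_width: 0.0236
```

```bash
python3 - <<'E'
from h import *
st()
pt,Wt=cam('top');p,W=cam('side')
T0=np.load('top0.npy');S0=np.load('side0.npy')
x,y,z=W[...,0],W[...,1],W[...,2]
m=(z>.025)&(z<.09)&(x>.33)&(x<.45)&(y>.28)&(y<.39)&(p.min(-1)>110);q=W[m];v=(q-H)@f
print("flap",[np.median(q[abs(v+a)<.005][:,2]).round(4) for a in(.03,.05,.09)])
for nm,V,V0,I,I0 in(("top",Wt,T0,pt,cv2.imread('pics/top0.png')),("side",W,S0,p,cv2.imread('pics/side0.png'))):
    g=lambda A,I,c:A[(A[...,2]>.042)&(A[...,2]<.058)&(I.max(-1)<80)&c(A[...,0],A[...,1])]
    on=g(V0,I0,lambda x,y:(x>.51)&(x<.585)&(abs(y)<.03)); of=g(V,I,lambda x,y:(y>-.12)&(y<-.025)&(x>.58)&(x<.64))
    a=cv2.fitLine(on[:,:2].astype(np.float32),cv2.DIST_HUBER,0,.01,.01).ravel();b=cv2.fitLine(of[:,:2].astype(np.float32),cv2.DIST_HUBER,0,.01,.01).ravel() if len(of) else None
    print(nm,len(on),len(of),a,b, of.min(0) if len(of) else '')
    for n,c in(("cobek",lambda x,y:(x>.4)&(x<.66)&(y<-.15)&(y>-.42)),):
        for A in(V0,V):
            k=A[(A[...,2]>.034)&(A[...,2]<.05)&c(A[...,0],A[...,1])]; print(n,cv2.minEnclosingCircle(k[:,:2].astype(np.float32)))
A=cv2.resize(p[110:340,190:470],None,fx=2.8,fy=2.8); cv2.imwrite('pics/s8.png',A)
E
```

```text
t 17.5 p [0.3367 0.3239 0.2121] x [-0.114 -0.993 -0.034] y [ 0.145  0.017 -0.989] z [ 0.983 -0.118  0.142] F [ 0.4  0.4 -0.3] w 0.023626116942377318 q [ 0.828  0.098 -0.23   1.131 -0.095  2.51 ]
flap [np.float64(0.0456), np.float64(0.0453), np.float64(0.045)]
top 101 119 [ 0.9999254  -0.01221482  0.55761695  0.00592775] [ 0.04579011  0.9989511   0.6127271  -0.06155284] [ 0.6044917  -0.09734451  0.04296773]
cobek ((0.5063897371292114, -0.33184629678726196), 0.08803063631057739)
cobek ((0.5066884756088257, -0.3314347267150879), 0.08788533508777618)
side 124 96 [ 0.9998812  -0.01541357  0.5468787   0.00952487] [ 0.06199443  0.9980765   0.6098335  -0.059948  ] [ 0.60328376 -0.0984471   0.0423122 ]
cobek ((0.5064316987991333, -0.3297496438026428), 0.08868691325187683)
cobek ((0.5059218406677246, -0.32950010895729065), 0.08931206911802292)
```

View pics/s8.png

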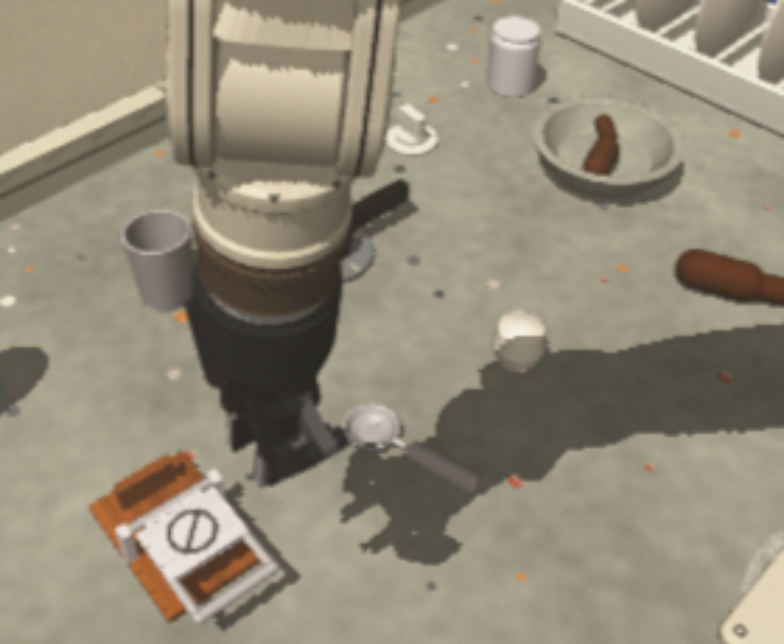

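The flap lies right over with its barred ring up (crop 190,532). The ulekan is in the cobek (605,145), the lever is at off, and the gripper is clear of everything.

```bash
python3 -c "
from h import *
st(); print(bot.job_done())"
```

```text
t 17.6 p [0.3355 0.3228 0.2074] x [-0.114 -0.993 -0.029] y [ 0.14   0.013 -0.99 ] z [ 0.984 -0.117  0.137] F [-0.1  0.8 -0.7] w 0.024097104732248208 q [ 0.828  0.103 -0.236  1.127 -0.095  2.51 ]
the job is handed in; nothing more can be done
None
```

All three steps were done in order and handed in at 17.6 s. I put the small ulekan in the cobek and pushed the black isolator's lever round until it snapped over to off. Then I held the flap by its rod, swung it right over and lowered it by hand.

**What the last checks showed:**
- **Ulekan and cobek:** the ulekan lies in the hollow, and the cobek's position is unchanged to within about 1 mm.
- **Flap:** it lies flat with the barred-ring face up. The plate's top measures about 45–46 mm above the bench, where 46 mm is expected.
- **Gripper:** it is clear of everything, with no contact force.
- **Other things:** the timer and bystanders visible in the last picture look undisturbed. I did not measure them, and the arm's view did not cover every one.

**What did not fully agree:**
- **Lever angle:** the cameras measured a turn of 88.1° from the top and 87.3° from the side, not 90°. I took the shortfall as fitting error, since the spring should hold the lever at its end, and did not push it again to check.
- **Force while turning the flap:** the rod slipped a few mm in the pads, and the wrist force rose briefly to about 26 N before I corrected it. That is well under the 120 N limit.

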